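# Slide the vial board home on its rails

### The arm

A 6-joint arm with a two-finger parallel gripper is mounted at the origin on a cart in front of the work surface, level with it; the furniture and walls round the work are solid. World frame = base frame: x ahead of the robot, y to its left, z up, the work surface at z = 0. Lengths are in m, angles in rad, forces in N, time in s.
With the tool pointing down it reaches from about 0.375 to 0.925 m from the base axis. Payload 5.7 kg.
Tool frame: the origin (TCP) lies midway between the tips of the shut fingers; the grasp point (between the pads) lies 19 mm behind it; z points along the fingers, x is the direction in which the jaws open and shut, and the axes are right-handed (so a half turn about z gives the same grasp; the last joint's range is limited). The gripper opens to 88 mm and grips with 3 to 60 N. Pads are 20 mm wide; open, the fingers measure 115 mm over their backs; the gripper's body (75 mm by 178 mm) begins 61 mm behind the grasp point.
Start: joints at [-1.221, 0.359, 1.51, -0, 1.272, -0.115], TCP at [0.269, -0.536, 0.223] pointing down, gripper open.
Joint ranges: [-2.97, 2.97], [-1.01, 2.36], [0.21, 2.38], [-0.96, 4.11], [0.2, 2.71], [-2.98, 2.98]. Speed limits (rad/s): [2.39, 2.39, 3.14, 3.14, 3.14, 3.14].

### API

Orientations are given as a unit quaternion [x, y, z, w].
In Python, from bench import move_ptp, servo_line, goto_joints, move_gripper, sleep, inverse_kinematics, capture, PlanningError, close_job, spot_in, silhouettes, current_clock, current_joint_pos, current_qvel, current_joint_torque, current_position, current_orientation, current_force, current_torque, current_finger_gap gives the robot as it stands. Calls block until the motion is done:
- move_ptp(position, orientation): joint-space move of the TCP to a pose.
- servo_line(position, orientation=None, rate=0.15, contact_N=None): straight line of the TCP; orientation=None keeps the orientation; rate is the mean speed in m/s. With contact_N (N) it stops when the force on the tool has changed by that much, and returns True; else False.
- goto_joints(angles): joint-space move.
- move_gripper(opening): finger opening in m; the grip force is fixed at half the most; returns when the fingers have stopped.
- sleep(seconds).
- inverse_kinematics(position, orientation): joint angles nearest the present ones, or None.
- capture(name): name is "scene" or "top" or "wrist"; returns a dict with "image" (480x640x3 uint8, blue, green, red), "range_z" (480x640 float32, m along the optical axis (not along the pixel's ray), 0 where there is no reading), "intrinsics" (3x3 intrinsics, pixels), "k1" (the pictures are not rectified: a ray, as slopes to the right and down, at radius r is drawn at 1 + k1 r^2 times it, then the intrinsics apply), "R" (3x3) and "t" (3): a world point X has camera coordinates R X + t. Camera axes: x right, y down, z forward; pixel columns grow to the right and rows downward; lengths in m; the calibration is good to about 2 mm. A picture is of the moment at which its call begins.
A pose or a line that the arm cannot do raises PlanningError and nothing moves.
- close_job(): hands the job in, once; it reports no verdict.
Trained networks look in the newest picture that a camera, given by its name, has taken for a name from the list of things; names that differ only in an ending like _2 or _b are one class to them, and where a whole thing is asked for, a point or a joint stands for the part that bears it (a point fixed in the world has none). Each returns a list of dicts, best first, with "conf" (0 to 1); they miss things now and then, are a little off and sometimes report something else, mostly with a low value. They report only what shows in the picture. A call takes as long as a camera call. They do not tell look-alikes from the thing itself.
- spot_in(camera, query): "xy" ([column, row] in pixels, amid what is visible of it).
- silhouettes(camera, query): "region" (480x640 bool, what is visible of it) and "xy" ([column, row] in pixels, amid what is visible of it).
Readings, each from a call of its own:
- current_clock(): time.
- current_joint_pos(): joint angles.
- current_qvel(): joint speeds.
- current_joint_torque(): joint torques, N m.
- current_position(): TCP position.
- current_orientation(): TCP orientation.
- current_force(): force on the tool from outside, world axes, zero at the start.
- current_torque(): the same for the moment, N m.
- current_finger_gap(): finger opening in m.
Only numpy, scipy, OpenCV 4.12 (cv2) and the standard library are available. Lean on these libraries where they do the work, as an engineer would, in place of code of your own. Each camera call takes 0.05 s, during which the arm holds its last target.

### The job

Push the white vial board with a fingertip along the aluminium rails, away from its raised blue end lip, until it drops into the locating notches and lies flat and flush between the guides. Only push it, never lift it; keep both vials standing on it, leave the jar, the dish and the stopper beside the rack where they are, and finish with the hand clear.

Things in the scene. Friction and masses are not known exactly. Their poses are not given: they have to be found in the camera images.
- rack: Fixed rack: two aluminium rails along its x, 280 mm long, 132 mm wide over the guides. Origin under its centre on the worktop, z up. Running surfaces at y +-53 mm, 30 mm above the worktop; side guides with inner faces at y +-61 mm, tops at 42 mm; ends and middle open. Each rail has 2 square notches, 6 mm deep, 20 mm long, at x = -20 and +100 mm (blue marks). The board travels to the rack's +x.
- board: Loose white board, 160 (x) by 117 mm, 0.4 to 0.9 kg, its x along the rack's. Origin under its centre at its feet's soles (30 mm above the worktop at the start, 24 mm when home). Feet 14 mm long, 8 mm high, at x +-60, y +-52 mm; slab 8 to 18 mm above the origin, rim 4 mm more. At its -x end a blue lip over the full width, 10 mm thick, up to 32 mm above the origin.
- push_face (a point): Middle of the outer face of the board's blue lip (board x = -80 mm, y = 0, 24 mm above the board's origin, 8 mm below the lip's top). Push here towards +x. The board slides at about 1 to 3 N; when its feet meet the notch walls the resistance rises sharply; pushing there with up to about 10 N is harmless.
- home (a point): Point fixed on the rack where the board's origin lies when seated: rack x = +40 mm, y = 0, 24 mm above the worktop. The board starts 55 to 90 mm short of it; there all four feet drop 6 mm into the notches (3 mm play each way) and the slab top comes flush with the guide tops; the square notch walls then stop the board.
- vial_white: Loose vial with white cap, 25 mm diameter, 58 mm high, standing on the board. Origin under its centre, z up the vial. Its centre is about 125 to 137 mm ahead (+x) of the board's push face.
- vial_black: Loose vial with black cap, 25 mm diameter, 58 mm high, standing on the board beside the other one, at about the same distance from the push face. Origin under its centre, z up the vial.
- amber: Loose small amber jar, 43 mm diameter, 111 mm high, on the worktop beside the far right part of the rack. Origin under its centre. To be left alone.
- dish: Loose glass dish, 58 mm diameter, 14 mm high, on the worktop left of the rack. Origin under its centre. To be left alone.
- stopper: Loose dark red rubber stopper, 26 mm diameter and height, on the worktop left of the far part of the rack. Origin under its centre. To be left alone.
There are look-alikes about, which are no part of the job. Of the things that look like the board, the larger one is meant.

How it is judged:
By the outcome, as a careful person would: the job done as asked, in the order asked, and still so for the second after the job is handed in, with the robot touching nothing.
It also fails if it takes over 38 s, if anything falls off the work surface, if the arm or the gripper's body presses on something with over 40 N, if the wrist force passes 120 N, or if a joint passes its speed limit or range.

## Working session

There is one attempt and no reset: what is moved stays moved. The work goes in short steps, each a Python script; the robot and the scene stay as the last script left them, time stands still between calls to the robot, and variables do not carry over. Pictures are saved under pics/ and viewed, and the job is handed in when it is done.

```bash
mkdir -p pics; ls; python3 - <<'E'
from bench import *
import cv2,numpy as np
for c in ["scene","top"]:
    d=capture(c); cv2.imwrite(f"pics/{c}0.png",d["image"])
    print(c,d["intrinsics"].tolist(),d["k1"],d["R"].round(4).tolist(),d["t"].round(4).tolist())
    for q in ["rack","board","vial_white","vial_black","amber","dish","stopper"]:
        print(q,[(np.round(r["xy"]).tolist(),round(r["conf"],2)) for r in spot_in(c,q)])
print(current_clock())
E
```

```text
pics
scene [[591.7854810256642, 0.0, 327.8518891138859], [0.0, 591.7854810256642, 232.71532268616883], [0.0, 0.0, 1.0]] -0.0842996701956938 [[-0.7846, -0.6195, -0.0248], [-0.2659, 0.3723, -0.8892], [0.5601, -0.6911, -0.4568]] [0.6871, 0.0622, 0.8783]
rack [([342.0, 270.0], 0.95)]
board [([318.0, 336.0], 0.96), ([349.0, 239.0], 0.86)]
vial_white [([303.0, 217.0], 0.85)]
vial_black [([334.0, 207.0], 0.7), ([302.0, 220.0], 0.6)]
amber [([327.0, 180.0], 0.87)]
dish [([276.0, 284.0], 0.83)]
stopper [([242.0, 266.0], 0.69)]
top [[604.9585246666452, 0.0, 313.9617317410534], [0.0, 604.9585246666452, 233.27273428950826], [0.0, 0.0, 1.0]] -0.1656493132832715 [[-0.0271, -0.9996, 0.0064], [-0.9828, 0.0255, -0.1828], [0.1826, -0.0112, -0.9831]] [0.3861, 0.5619, 0.8864]
rack [([292.0, 190.0], 0.57)]
board [([208.0, 308.0], 0.83), ([317.0, 249.0], 0.69)]
vial_white [([296.0, 203.0], 0.59)]
vial_black [([343.0, 212.0], 0.84)]
amber [([393.0, 164.0], 0.9)]
dish [([242.0, 229.0], 0.97)]
stopper [([252.0, 178.0], 0.74), ([348.0, 191.0], 0.57)]
0.8
```

View pics/scene0.png

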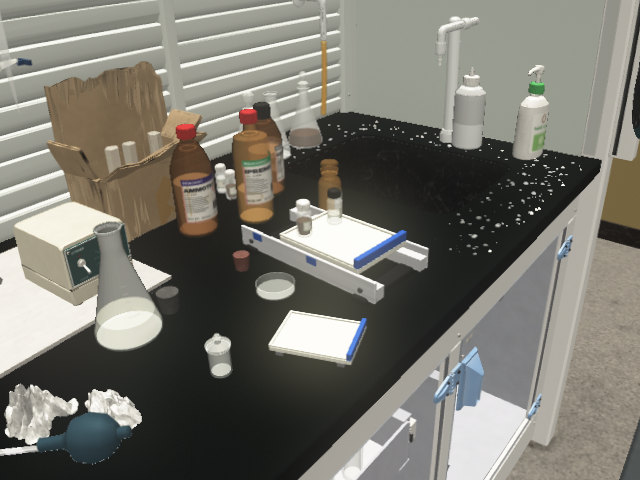

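View pics/top0.png

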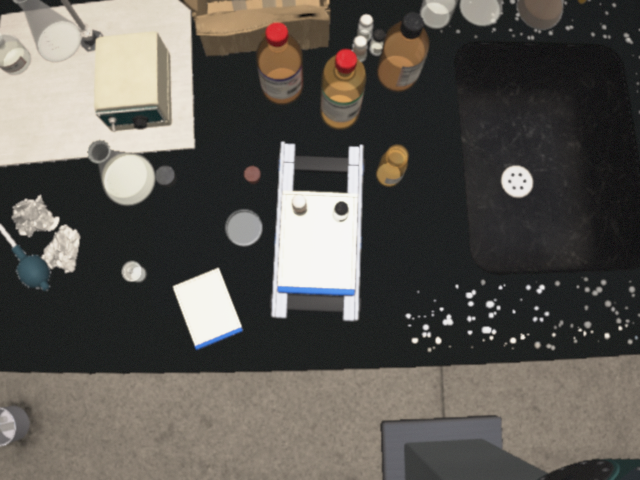

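```bash
cat > h.py <<'E'
from bench import *
import cv2,numpy as np
def cloud(d):
    K=d["intrinsics"];v,u=np.mgrid[0:480,0:640]
    p=cv2.undistortPoints(np.stack([u,v],-1).reshape(-1,1,2).astype(float),K,np.array([d["k1"],0,0,0,0.])).reshape(480,640,2)
    z=d["range_z"];X=np.dstack([p*z[...,None],z])-d["t"]
    W=X@d["R"]; W[z<=0]=np.nan; return W
def ray(d,uv,z):
    p=cv2.undistortPoints(np.array(uv,float).reshape(-1,1,2),d["intrinsics"],np.array([d["k1"],0,0,0,0.])).reshape(-1,2)
    r=np.c_[p,np.ones(len(p))]@d["R"]; c=-d["R"].T@d["t"]
    return c+r*((z-c[2])/r[:,2])[:,None]
def proj(d,P):
    return cv2.projectPoints(np.array(P,float).reshape(-1,1,3),cv2.Rodrigues(d["R"])[0],d["t"],d["intrinsics"],np.array([d["k1"],0,0,0,0.]))[0].reshape(-1,2)
E
python3 - <<'E'
from h import *
d=capture("top"); im=d["image"]; W=cloud(d)
cv2.imwrite("pics/top_crop.png",cv2.resize(im[130:350,200:430],None,fx=2.7,fy=2.7,interpolation=cv2.INTER_CUBIC))
S=capture("scene");WS=cloud(S)
cv2.imwrite("pics/scene_crop.png",cv2.resize(S["image"][150:320,220:450],None,fx=3.4,fy=3.4,interpolation=cv2.INTER_CUBIC))
for n,dd,w in(("top",d,W),("scene",S,WS)):
    b=dd["image"].astype(int); m=(b[...,0]>120)&(b[...,0]-b[...,2]>80)
    k,lab,st,ce=cv2.connectedComponentsWithStats(m.astype(np.uint8))
    for i in range(1,k):
        if st[i,4]>12:
            p=w[lab==i]; print(n,ce[i].round(1),st[i],np.nanmedian(p,0).round(4),np.nanmin(p,0).round(3),np.nanmax(p,0).round(3))
# guides: by plane z 0.042
for n,z in (("guide corners",.042),):
    print(ray(d,[[280,143],[363,146],[272,318],[358,320]],z).round(4))
for c in ["vial_white","vial_black","board","dish","stopper","amber"]:
    for r in silhouettes("top",c)[:2]:
        p=W[r["region"]]; print(c,r["xy"],round(r["conf"],2),np.nanmedian(p,0).round(3),np.nanmin(p,0).round(3),np.nanmax(p,0).round(3))
E
```

```text
top [316.  290.5] [278 286  77   9 434] [0.4821 0.3705 0.062 ] [0.475 0.311 0.03 ] [0.49  0.428 0.067]
top [218.  338.2] [195 328  47  22 186] [0.4149 0.5251 0.0214] [ 0.398  0.489 -0.001] [0.43  0.563 0.028]
scene [380.1 245. ] [354 230  52  31 243] [0.4809 0.3741 0.063 ] [0.474 0.314 0.06 ] [0.488 0.43  0.065]
scene [356.3 336.3] [347 318  19  38 168] [0.4129 0.527  0.0222] [0.398 0.489 0.02 ] [0.429 0.563 0.024]
[[0.7231 0.4218 0.042 ]
 [0.7147 0.2879 0.042 ]
 [0.4434 0.4387 0.042 ]
 [0.4368 0.3073 0.042 ]]
vial_white [295.1, 203.2] 0.56 [0.606 0.394 0.101] [0.598 0.382 0.046] [0.635 0.407 0.11 ]
vial_white [316.9, 248.8] 0.34 [0.551 0.367 0.049] [ 0.473  0.3   -0.003] [0.655 0.429 0.109]
vial_black [239.0, 229.9] 0.71 [0.593 0.485 0.003] [ 0.563  0.455 -0.003] [0.623 0.516 0.019]
vial_black [341.8, 214.0] 0.59 [0.594 0.332 0.103] [0.587 0.319 0.051] [0.608 0.342 0.109]
board [315.7, 248.2] 0.96 [0.55  0.366 0.049] [0.474 0.305 0.001] [0.647 0.428 0.097]
board [208.1, 310.3] 0.93 [0.461 0.542 0.013] [ 0.4    0.489 -0.004] [0.524 0.597 0.028]
dish [243.2, 229.1] 0.62 [0.592 0.485 0.003] [ 0.563  0.455 -0.003] [0.621 0.514 0.019]
stopper [251.6, 176.5] 0.76 [0.676 0.468 0.026] [ 0.665  0.456 -0.002] [0.691 0.48  0.031]
amber [344.2, 210.8] 0.7 [0.595 0.332 0.096] [0.587 0.315 0.044] [0.623 0.344 0.109]
amber [393.1, 164.5] 0.63 [0.667 0.249 0.079] [ 0.655  0.208 -0.002] [0.729 0.266 0.116]
```

View pics/top_crop.png

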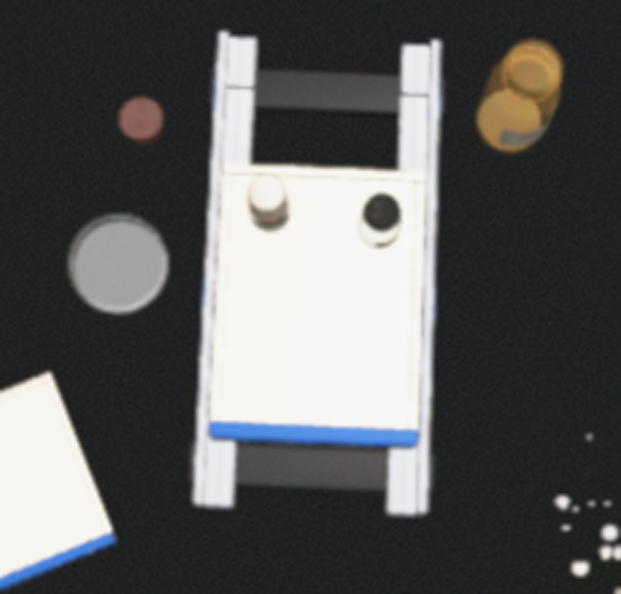

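View pics/scene_crop.png

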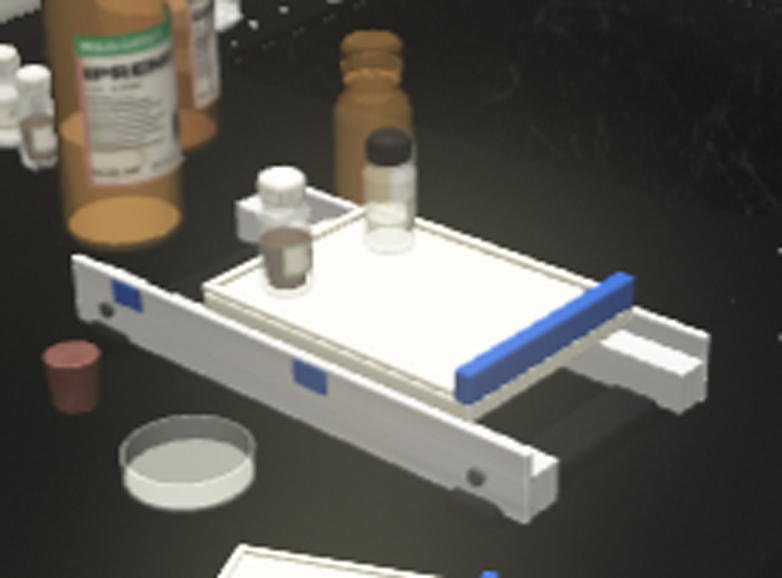

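```bash
python3 - <<'E'
from h import *
d=capture("top");W=cloud(d);S=capture("scene");WS=cloud(S)
P=np.r_[W.reshape(-1,3),WS.reshape(-1,3)];P=P[np.isfinite(P).all(1)]
r=np.hypot(P[:,0],P[:,1]);a=np.degrees(np.arctan2(P[:,1],P[:,0]))
for lo in range(-90,60,10):
    m=(a>=lo)&(a<lo+10)&(r>.3)&(r<.8)&(P[:,2]>.11)
    print(lo,m.sum(),P[m].max(0).round(2) if m.any() else '', r[m].min().round(2) if m.any() else '')
# rack fit: white guide-top points
from scipy.optimize import least_squares
q=W.reshape(-1,3);im=d["image"].reshape(-1,3)
m=np.isfinite(q).all(1)&(abs(q[:,0]-.58)<.17)&(abs(q[:,1]-.365)<.09)&(q[:,2]>.02)&(q[:,2]<.05)
rect=cv2.minAreaRect(q[m][:,:2].astype(np.float32)*1000);print(rect, m.sum())
# lip line
b=d["image"].astype(int);mm=(b[...,0]>120)&(b[...,0]-b[...,2]>80);mm[:,:260]=0;mm[310:]=0;mm[:280]=0
L=W[mm];L=L[(L[:,2]>.058)]
c=np.polyfit(L[:,1],L[:,0],1);print("lip slope dx/dy",c, L.min(0),L.max(0))
import itertools
def T(x,y,th,p): 
    R=np.array([[np.cos(th),-np.sin(th),0],[np.sin(th),np.cos(th),0],[0,0,1]]);return np.array(p)@R.T+[x,y,0]
th=-0.063;x,y=.5795,.364
for n,D in(("top",d),("scene",S)):
    I=cv2.resize(D["image"],None,fx=3,fy=3,interpolation=cv2.INTER_CUBIC)
    for s in(-1,1):
        for yy,zz in((.066,.042),(.061,.042)):
            pp=proj(D,T(x,y,th,[[-.14,s*yy,zz],[.14,s*yy,zz]]))*3+1
            cv2.line(I,tuple(int(v) for v in pp[0]),tuple(int(v) for v in pp[1]),(0,0,255),1)
        for e in (-.14,.14):
            pp=proj(D,T(x,y,th,[[e,s*.061,.042],[e,s*.066,.042]]))*3+1
            cv2.line(I,tuple(int(v) for v in pp[0]),tuple(int(v) for v in pp[1]),(0,0,255),1)
        for e in (-.02,.1):
          for f in(-.01,.01):
            pp=proj(D,T(x,y,th,[[e+f,s*.066,.042],[e+f,s*.066,.036]]))*3+1
            cv2.line(I,tuple(int(v) for v in pp[0]),tuple(int(v) for v in pp[1]),(0,200,0),1)
    cut=I[420:980,760:1140] if n=="top" else I[560:920,690:1320]
    cv2.imwrite(f"pics/ov_{n}.png",cut)
print(current_orientation(),current_clock())
E
```

```text
-90 0  
-80 0  
-70 0  
-60 0  
-50 5088 [ 0.42 -0.34  0.35] 0.47
-40 8217 [ 0.62 -0.28  0.35] 0.53
-30 6082 [ 0.73 -0.23  0.33] 0.55
-20 709 [ 0.72 -0.15  0.29] 0.69
-10 0  
0 0  
10 162 [0.69 0.25 0.12] 0.7
20 143 [0.69 0.33 0.11] 0.69
30 0  
40 0  
50 0  
((582.7681884765625, 364.0720520019531), (134.93356323242188, 280.66265869140625), 86.08821105957031) 7901
lip slope dx/dy [0.06793099 0.45683501] [0.47511397 0.31474991 0.05845976] [0.48889829 0.4277471  0.06634147]
[ 8.50952346e-01 -5.25242898e-01 -3.68003110e-05 -3.20107206e-05] 1.3
```

```bash
python3 -c "
import cv2;a=cv2.imread('pics/ov_top.png');cv2.imwrite('pics/ov_top2.png',a);print(a.shape)"
```

```text
(560, 380, 3)
```

View pics/ov_top.png

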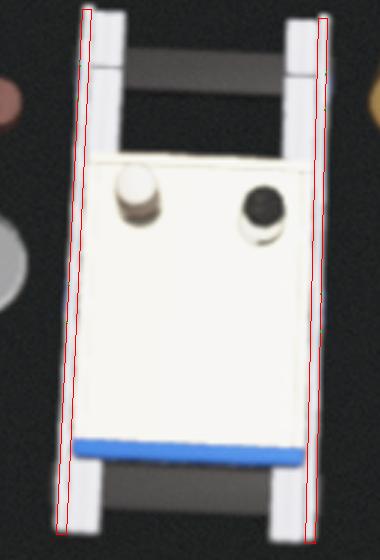

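View pics/ov_scene.png

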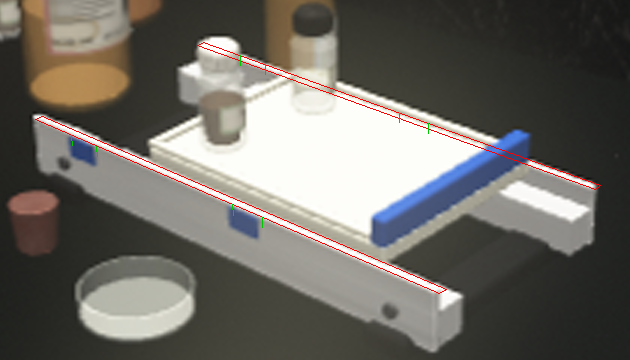

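```bash
python3 - <<'E'
from h import *
S=capture("scene");WS=cloud(S)
m=np.isfinite(WS).all(2)&(WS[...,2]>.06)&(WS[...,1]<.2)&(np.hypot(WS[...,0],WS[...,1])<1.0)
k,lab,st,ce=cv2.connectedComponentsWithStats(m.astype(np.uint8))
for i in range(1,k):
    if st[i,4]>40:
        p=WS[lab==i];print(st[i],np.percentile(p,[1,50,99],axis=0).round(3).tolist())
        for x0 in np.arange(.3,1,.05):
            s=p[(p[:,0]>=x0)&(p[:,0]<x0+.05)]
            if len(s): print('   x%.2f'%x0,len(s),s[:,1].min().round(2),s[:,1].max().round(2),s[:,2].max().round(2))
E
```

```text
[317   0  10 116 697] [[0.971, -0.131, 0.067], [0.978, -0.12, 0.211], [0.989, -0.105, 0.335]]
   x0.95 697 -0.13 -0.1 0.34
[  387     0   253   142 30791] [[0.236, -0.367, 0.063], [0.564, -0.348, 0.203], [0.927, 0.067, 0.339]]
   x0.30 1835 -0.37 -0.34 0.35
   x0.35 3314 -0.37 -0.35 0.35
   x0.40 3196 -0.37 -0.34 0.35
   x0.45 3438 -0.36 -0.24 0.34
   x0.50 2594 -0.36 -0.24 0.34
   x0.55 2331 -0.36 -0.34 0.34
   x0.60 3096 -0.36 -0.23 0.33
   x0.65 3005 -0.36 -0.15 0.33
   x0.70 1807 -0.36 -0.25 0.33
   x0.75 1068 -0.36 -0.34 0.33
   x0.80 1791 -0.36 -0.34 0.32
   x0.85 1687 -0.36 -0.34 0.32
   x0.90 1193 -0.36 -0.34 0.32
[294  71  22  54 600] [[0.965, -0.065, 0.06], [0.983, -0.045, 0.1], [0.998, -0.026, 0.178]]
   x0.95 600 -0.07 -0.02 0.18
[242  91  12  19 163] [[0.96, 0.138, 0.139], [0.969, 0.148, 0.161], [0.983, 0.156, 0.176]]
   x0.95 163 0.13 0.16 0.18
[264  91  20  44 337] [[0.965, 0.041, 0.062], [0.977, 0.061, 0.117], [0.997, 0.074, 0.152]]
   x0.80 1 0.2 0.2 0.12
   x0.95 336 0.04 0.08 0.15
```

```bash
python3 - <<'E'
from h import *
S=capture("scene");WS=cloud(S)
for r in (10,40,80,120,150,170,200,230,300,400):
    print(r,[(c,*WS[r,c].round(2)) for c in (580,595,605,612,620,628,633,638)])
cv2.imwrite("pics/sc_r.png",cv2.resize(S["image"][0:260,440:640],None,fx=3,fy=2.3))
w=capture("wrist");cv2.imwrite("pics/wr.png",w["image"]);WW=cloud(w)
for r in range(20,480,60): print(r,[tuple(WW[r,c].round(2)) for c in range(20,640,100)])
print(w["R"].round(2),w["t"])
E
```

```text
10 [(580, np.float64(0.45), np.float64(-0.35), np.float64(0.32)), (595, np.float64(0.42), np.float64(-0.35), np.float64(0.33)), (605, np.float64(0.41), np.float64(-0.36), np.float64(0.33)), (612, np.float64(0.39), np.float64(-0.35), np.float64(0.33)), (620, np.float64(0.38), np.float64(-0.37), np.float64(0.33)), (628, np.float64(0.36), np.float64(-0.36), np.float64(0.33)), (633, np.float64(0.35), np.float64(-0.37), np.float64(0.33)), (638, np.float64(0.34), np.float64(-0.35), np.float64(0.33))]
40 [(580, np.float64(0.45), np.float64(-0.35), np.float64(0.26)), (595, np.float64(0.41), np.float64(-0.35), np.float64(0.26)), (605, np.float64(0.4), np.float64(-0.36), np.float64(0.26)), (612, np.float64(0.38), np.float64(-0.36), np.float64(0.27)), (620, np.float64(0.37), np.float64(-0.37), np.float64(0.27)), (628, np.float64(0.35), np.float64(-0.37), np.float64(0.27)), (633, np.float64(0.34), np.float64(-0.35), np.float64(0.27)), (638, np.float64(0.33), np.float64(-0.35), np.float64(0.27))]
80 [(580, np.float64(0.43), np.float64(-0.35), np.float64(0.17)), (595, np.float64(0.4), np.float64(-
[... 6596 characters left out ...]
2), np.float64(0.32)), (np.float64(0.3), np.float64(-0.54), np.float64(0.32)), (np.float64(0.31), np.float64(-0.55), np.float64(0.32)), (np.float64(0.32), np.float64(-0.57), np.float64(0.33))]
440 [(np.float64(0.26), np.float64(-0.48), np.float64(0.33)), (np.float64(0.25), np.float64(-0.5), np.float64(0.3)), (np.float64(-0.8), np.float64(-0.67), np.float64(-0.92)), (np.float64(-0.64), np.float64(-0.99), np.float64(-0.93)), (np.float64(-0.48), np.float64(-1.32), np.float64(-0.93)), (np.float64(0.29), np.float64(-0.58), np.float64(0.3)), (np.float64(0.31), np.float64(-0.57), np.float64(0.33))]
[[ 0.45 -0.89 -0.  ]
 [-0.87 -0.43  0.25]
 [-0.22 -0.11 -0.97]] [-0.59937135 -0.02860172  0.38902849]
```

View pics/sc_r.png

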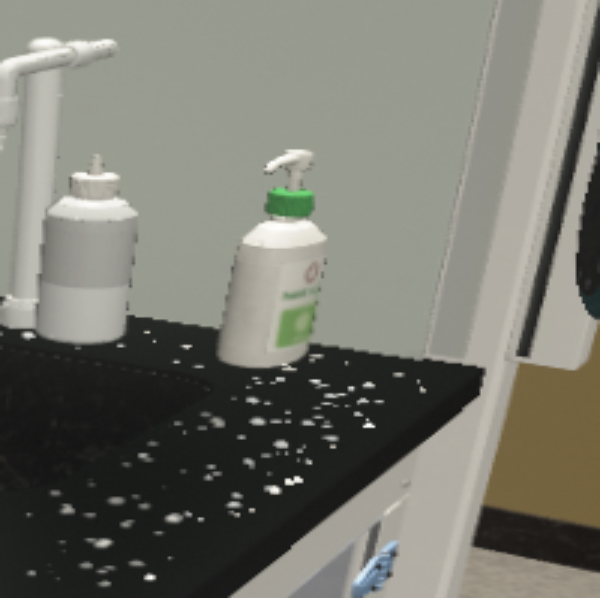

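View pics/wr.png

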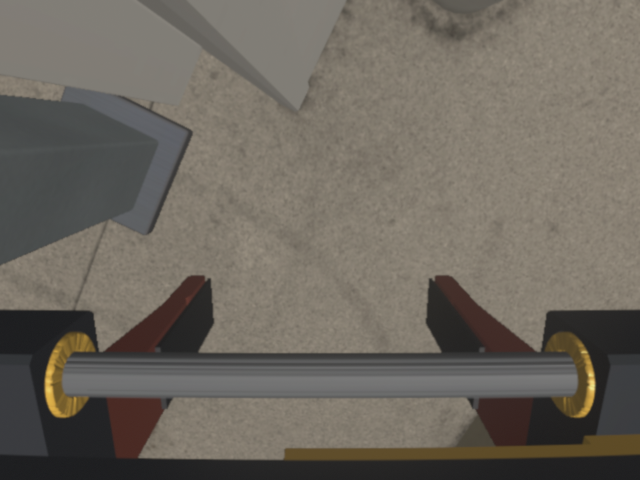

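```bash
cat >> h.py <<'E'
def quat(az):  # tool down, tool x at azimuth az
    return [np.cos(az/2),np.sin(az/2),0.,0.]
def pol(r,a,z): return [r*np.cos(a),r*np.sin(a),z]
E
python3 - <<'E'
from h import *
q0=np.array(current_joint_pos());D=np.radians
print(current_position(),current_clock())
for nm,r,a,j,z in [("away",.6,-83,7,.223),("ret",.385,-83,7,.24),("ret",.385,-83,7,.3),("swing",.385,-45,45,.24),("s2",.385,0,90,.24),("s3",.385,42,132,.24),("pre",.57,42,86,.2)]:
    q=inverse_kinematics(pol(r,D(a),z),quat(D(j)));print(nm,z,None if q is None else np.round(q,3))
E
```

```text
[ 0.2689241  -0.53632594  0.22264041] 1.45
away 0.223 [-1.564  0.358  1.51  -0.     1.273 -1.686]
ret 0.24 [-1.629  0.019  1.908 -0.     1.215 -1.751]
ret 0.3 [-1.629 -0.039  1.809 -0.     1.372 -1.751]
swing 0.24 [-0.965  0.019  1.908 -0.     1.215 -1.751]
s2 0.24 [-0.18   0.019  1.908 -0.     1.215 -1.751]
s3 0.24 [ 0.553  0.019  1.908 -0.     1.215 -1.751]
pre 0.2 [ 0.612  0.338  1.604 -0.     1.2   -0.889]
```

```bash
python3 - <<'E'
from h import *
D=np.radians
goto_joints([-1.564,.358,1.51,0,1.273,-1.686]);print(current_clock(),current_force())
move_gripper(0.0)
goto_joints([-1.629,.019,1.908,0,1.215,-1.751]);print(current_clock(),current_position())
w=capture("wrist");cv2.imwrite("pics/w1.png",w["image"])
goto_joints([-1.3,.019,1.908,0,1.215,-1.751]);print(current_clock(),current_position(),current_force())
w=capture("wrist");cv2.imwrite("pics/w2.png",w["image"])
E
```

```text
2.85 [-0.17834622 -1.15393221  0.17073277]
5.0583 [ 0.0466803  -0.38401906  0.24044675]
5.675 [ 0.16835987 -0.34756555  0.23970787] [-1.44917879  0.16270024 -0.54525331]
```

View pics/w2.png

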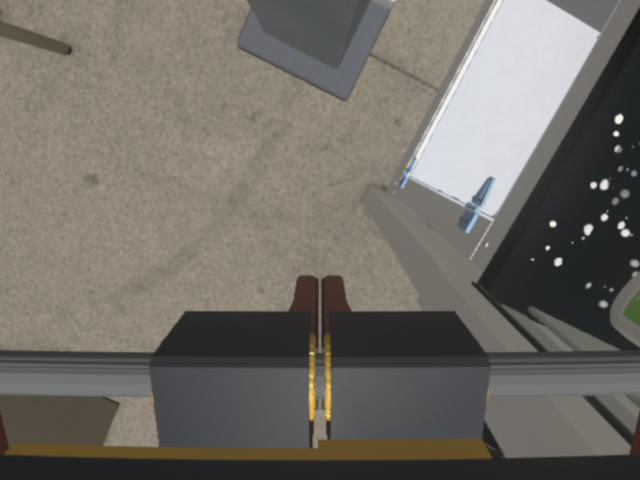

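```bash
python3 - <<'E'
from h import *
w=capture("wrist");W=cloud(w);P=W[:, :].reshape(-1,3);ok=np.isfinite(P).all(1)
tcp=np.array(current_position())
P=P[ok]; P=P[(P[:,2]>-.1)&(P[:,0]>.2)&(P[:,1]<-.2)]
r=np.hypot(P[:,0],P[:,1])
for z in np.arange(-.1,.4,.05):
    m=(P[:,2]>=z)&(P[:,2]<z+.05)
    if m.any():
        i=np.argsort(r[m])[:5]; print(round(z,2),m.sum(),r[m].min().round(3),P[m][i[2]].round(3),P[m].min(0).round(3))
E
```

```text
-0.1 390 0.442 [ 0.394 -0.201 -0.098] [ 0.351 -0.366 -0.1  ]
-0.05 18322 0.412 [ 0.36  -0.201 -0.025] [ 0.359 -0.4   -0.049]
0.0 4979 0.416 [ 0.362 -0.208  0.   ] [ 0.294 -0.4    0.   ]
0.05 2119 0.457 [ 0.295 -0.35   0.071] [ 0.294 -0.381  0.05 ]
0.1 1844 0.457 [ 0.295 -0.35   0.15 ] [ 0.294 -0.364  0.1  ]
0.15 1809 0.457 [ 0.296 -0.349  0.151] [ 0.294 -0.391  0.15 ]
0.2 6628 0.457 [ 0.294 -0.35   0.238] [ 0.293 -0.39   0.2  ]
0.25 567 0.457 [ 0.294 -0.35   0.254] [ 0.294 -0.36   0.25 ]
0.3 2438 0.36 [ 0.2   -0.299  0.334] [ 0.2   -0.32   0.318]Traceback (most recent call last):
  File "<stdin>", line 9, in <module>
IndexError: index 2 is out of bounds for axis 0 with size 1
```

```bash
python3 - <<'E'
from h import *
D=np.radians
for r in (.375,.36,.34,.32,.3,.27):
  for z in (.24,.32,.4):
    q=inverse_kinematics(pol(r,D(-64),z),quat(D(26)));print(r,z,None if q is None else np.round(q,3))
E
```

```text
0.375 0.24 [-1.302  0.002  1.925 -0.     1.215 -1.756]
0.375 0.32 [-1.302 -0.072  1.79  -0.     1.423 -1.756]
0.375 0.4 [-1.302 -0.114  1.639 -0.     1.616 -1.756]
0.36 0.24 [-1.31  -0.023  1.949 -0.     1.215 -1.763]
0.36 0.32 [-1.31  -0.098  1.813 -0.     1.427 -1.763]
0.36 0.4 [-1.31  -0.14   1.661 -0.     1.621 -1.763]
0.34 0.24 [-1.321 -0.057  1.981 -0.     1.218 -1.775]
0.34 0.32 [-1.321 -0.133  1.842 -0.     1.433 -1.775]
0.34 0.4 [-1.321 -0.175  1.688 -0.     1.629 -1.775]
0.32 0.24 [-1.334 -0.093  2.012 -0.     1.222 -1.788]
0.32 0.32 [-1.334 -0.169  1.87  -0.     1.441 -1.788]
0.32 0.4 [-1.334 -0.21   1.714 -0.     1.638 -1.788]
0.3 0.24 [-1.349 -0.129  2.042 -0.     1.229 -1.803]
0.3 0.32 [-1.349 -0.206  1.897 -0.     1.451 -1.803]
0.3 0.4 [-1.349 -0.246  1.739 -0.     1.649 -1.803]
0.27 0.24 [-1.375 -0.187  2.085 -0.     1.244 -1.829]
0.27 0.32 [-1.375 -0.263  1.935 -0.     1.47  -1.829]
0.27 0.4 [-1.375 -0.302  1.773 -0.     1.67  -1.829]
```

```bash
python3 - <<'E'
from h import *
goto_joints([-1.334,-.093,2.012,0,1.222,-1.788])
goto_joints([0.3,-.093,2.012,0,1.222,-1.3]);print(current_clock(),current_position(),current_force())
c=np.array([.5795,.364]);th=-.067;ex=np.array([np.cos(th),np.sin(th)]);ey=np.array([-ex[1],ex[0]])
def R(x,y): return c+x*ex+y*ey
az=np.radians(90)+th
lipc=R(0,0); print("lip rack x",(np.array([.4815,.372])-c)@ex,(np.array([.4815,.372])-c)@ey)
p=R(-.155,0);move_ptp([*p,.16],quat(az))
print(current_clock(),current_position())
servo_line([*p,.046],rate=.15);print(current_clock(),current_position(),current_force())
S=capture("scene");cv2.imwrite("pics/s2.png",cv2.resize(S["image"][130:320,220:470],None,fx=3.1,fy=3.1))
E
```

```text
8.0 [0.27903188 0.15789952 0.24023536] [-0.41316501 -0.12753602  0.91605309]
lip rack x -0.09831572034409809 0.0014209620758843275
9.0583 [0.42450159 0.37321427 0.1602237 ]
9.9667 [0.4255217  0.3746168  0.04698156] [ 0.85247185 -0.21798274  0.39239174]
```

View pics/s2.png

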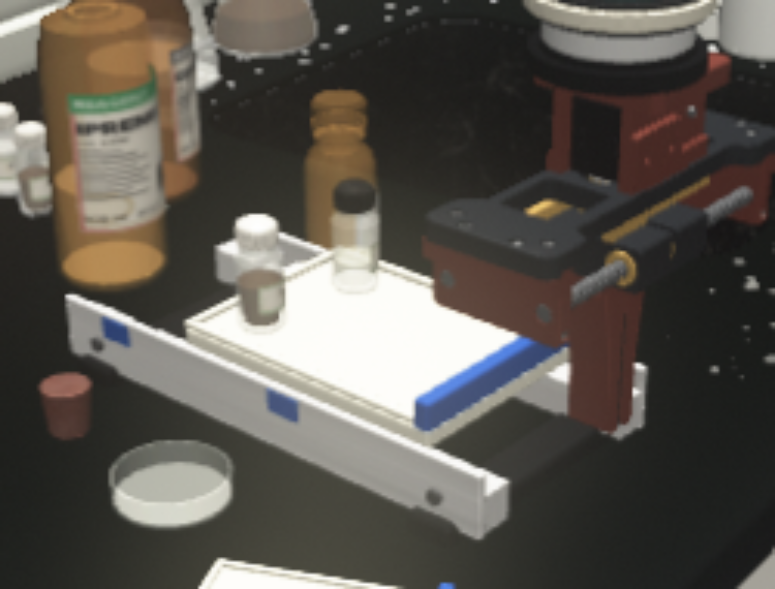

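```bash
cat >> h.py <<'E'
c0=np.array([.5795,.364]);th=-.067;ex=np.array([np.cos(th),np.sin(th)]);ey=np.array([-ex[1],ex[0]])
def RK(x,y=0): return c0+x*ex+y*ey
def st(tag):
    p=np.array(current_position());f=np.array(current_force())
    print(tag,round(current_clock(),2),"x,y rack",((p[:2]-c0)@ex).round(4),((p[:2]-c0)@ey).round(4),"z",p[2].round(4),"F along",(f[:2]@ex).round(2),f.round(2))
E
python3 - <<'E'
from h import *
st("a")
print(servo_line([*RK(-.120),.046],rate=.04,contact_N=5));st("b")
for x in (-.10,-.085,-.075):
    print(servo_line([*RK(x),.046],rate=.03,contact_N=8));st("c")
S=capture("scene");cv2.imwrite("pics/s3.png",cv2.resize(S["image"][130:320,220:470],None,fx=3.1,fy=3.1))
E
```

```text
a 10.02 x,y rack -0.1542 0.0005 z 0.0472 F along 0.36 [0.37 0.17 0.26]
False
b 11.04 x,y rack -0.1203 -0.0001 z 0.0459 F along -0.15 [-0.12  0.31 -0.35]
False
c 11.86 x,y rack -0.0997 0.0001 z 0.046 F along 0.02 [ 0.01 -0.13 -0.07]
False
c 12.51 x,y rack -0.0845 0.0001 z 0.0461 F along 0.59 [ 0.57 -0.28 -0.34]
False
c 12.99 x,y rack -0.0745 0.0001 z 0.046 F along 0.51 [ 0.5  -0.18 -0.25]
```

View pics/s3.png

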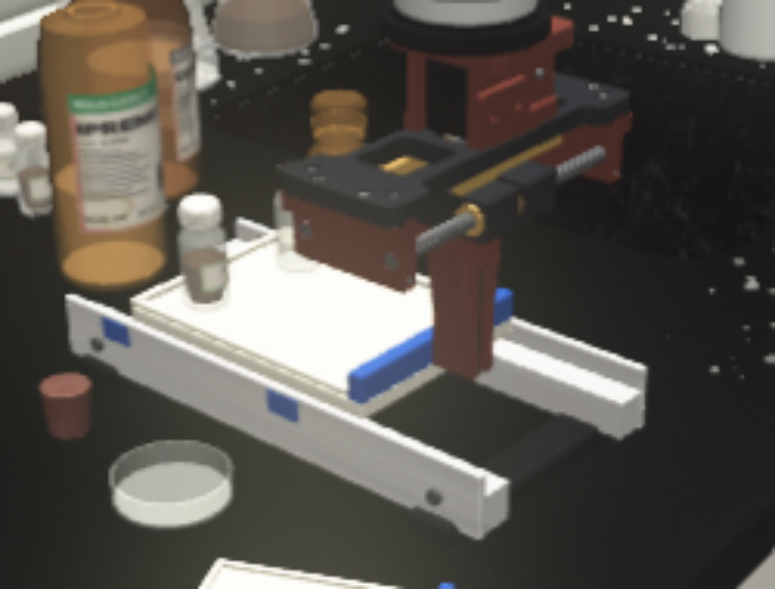

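```bash
python3 - <<'E'
from h import *
print(servo_line([*RK(-.060),.046],rate=.02,contact_N=7));st("d")
for x in (-.056,-.053,-.050,-.047,-.044,-.041):
    h=servo_line([*RK(x),.046],rate=.01,contact_N=5.5);st("e")
    if h: print("HIT");break
S=capture("scene");cv2.imwrite("pics/s4.png",cv2.resize(S["image"][130:320,220:470],None,fx=3.1,fy=3.1))
d=capture("top");cv2.imwrite("pics/t4.png",cv2.resize(d["image"][130:350,200:430],None,fx=2.7,fy=2.7))
E
```

```text
False
d 13.94 x,y rack -0.0596 0.0001 z 0.0461 F along 0.07 [ 0.05 -0.24  0.16]
e 14.49 x,y rack -0.0558 -0.0 z 0.046 F along -0.32 [-0.3   0.26 -0.12]
e 14.94 x,y rack -0.0525 0.0001 z 0.0461 F along -0.58 [-0.49  1.34  0.25]
e 15.39 x,y rack -0.0499 -0.0 z 0.046 F along 0.14 [ 0.12 -0.25  0.8 ]
e 15.84 x,y rack -0.0468 0.0 z 0.046 F along -0.61 [-0.64 -0.36 -0.49]
e 16.09 x,y rack -0.0471 -0.0003 z 0.0454 F along 0.26 [ 0.21 -0.65 -0.38]
HIT
```

View pics/s4.png

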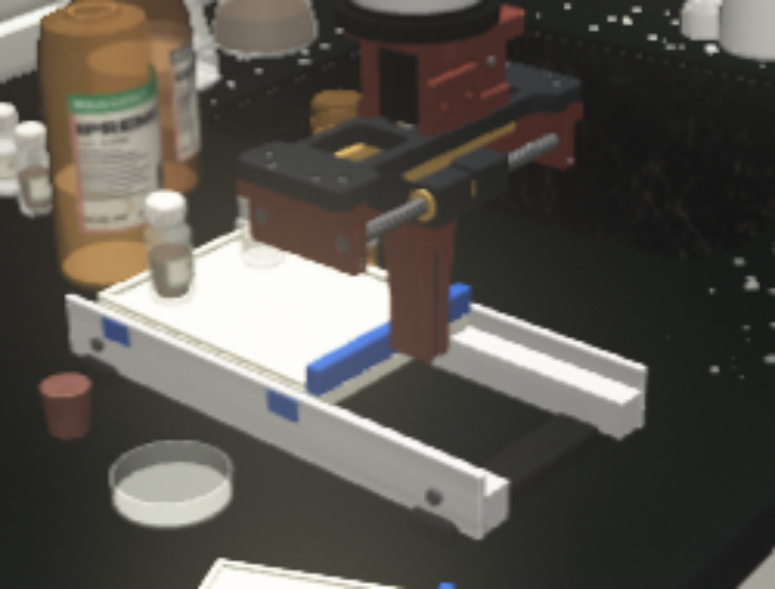

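```bash
python3 - <<'E'
from h import *
servo_line([*RK(-.075),.046],rate=.04)
servo_line([*RK(-.15),.046],rate=.12);st("f")
servo_line([*RK(-.16),.16],rate=.15)
q=inverse_kinematics([.30,.19,.25],quat(np.radians(90)+th));print(q)
goto_joints([.5,-.093,2.012,0,1.222,-1.2]);st("g")
S=capture("scene");WS=cloud(S);cv2.imwrite("pics/s5.png",cv2.resize(S["image"][130:320,220:470],None,fx=3.1,fy=3.1))
d=capture("top");W=cloud(d);cv2.imwrite("pics/t5.png",cv2.resize(d["image"][130:350,200:430],None,fx=2.7,fy=2.7))
for n,D,w in(("top",d,W),("scene",S,WS)):
    L=w.reshape(-1,3);L=L[np.isfinite(L).all(1)];x=(L[:,:2]-c0)@ex;y=(L[:,:2]-c0)@ey;z=L[:,2]
    for xa in(-.02,.02,.06):
      for s in(-1,1):
        m=(abs(x-xa)<.015)&(abs(y-s*.035)<.012)&(z>.03)&(z<.06);print(n,"slab",xa,s,m.sum(),np.median(z[m]).round(4) if m.any() else '')
    b=D["image"].astype(int).reshape(-1,3);b=b[np.isfinite(w.reshape(-1,3)).all(1)]
    m=(b[:,0]>120)&(b[:,0]-b[:,2]>80)&(abs(x)<.1)&(abs(y)<.06)&(z>.045)
    print("lip",np.median(z[m]),np.percentile(x[m],[2,50,98]).round(4),np.polyfit(y[m],x[m],1).round(4))
    for s in (-1,1):
        m=(abs(y-s*.0635)<.002)&(abs(x)<.12)&(z>.03);print("guide",s,np.median(z[m]).round(4))
E
```

```text
f 17.79 x,y rack -0.1491 0.0004 z 0.0462 F along -0.16 [-0.18 -0.22 -0.59]
[ 3.69304113e-01 -4.27495389e-02  1.94099797e+00 -4.44089210e-16
  1.24334423e+00 -1.13449221e+00]
g 19.71 x,y rack -0.3259 -0.1751 z 0.2403 F along -0.75 [-0.7   0.73 -0.74]
top slab -0.02 -1 290 0.0435
top slab -0.02 1 291 0.0437
top slab 0.02 -1 285 0.0424
top slab 0.02 1 287 0.0424
top slab 0.06 -1 280 0.0424
top slab 0.06 1 276 0.0423
lip 0.05609735719071157 [-0.0347 -0.0306 -0.0264] [ 0.0021 -0.0306]
guide -1 0.0419
guide 1 0.0418
scene slab -0.02 -1 130 0.0491
scene slab -0.02 1 140 0.0481
scene slab 0.02 -1 126 0.0436
scene slab 0.02 1 137 0.0435
scene slab 0.06 -1 110 0.0436
scene slab 0.06 1 125 0.0437
lip 0.05722349703889662 [-0.036  -0.0323 -0.0274] [-0.0032 -0.0321]
guide -1 0.0431
guide 1 0.0431
```

View pics/s5.png

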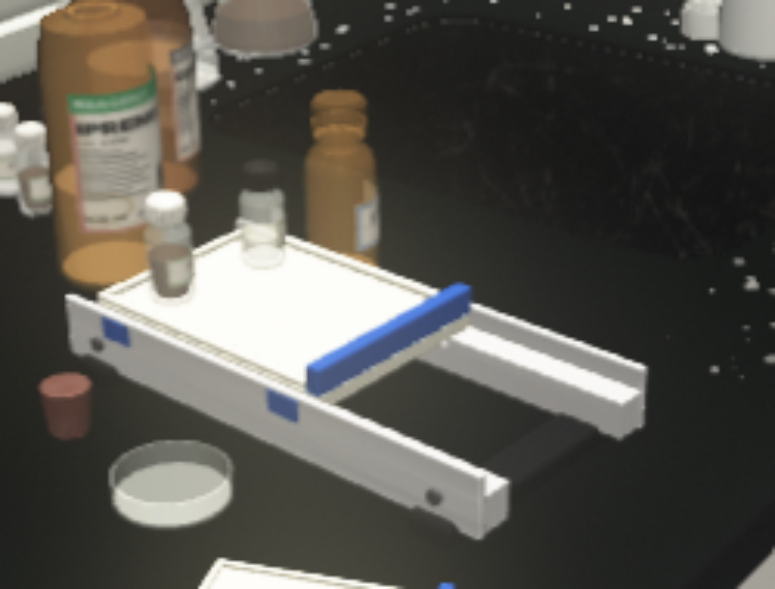

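View pics/t5.png

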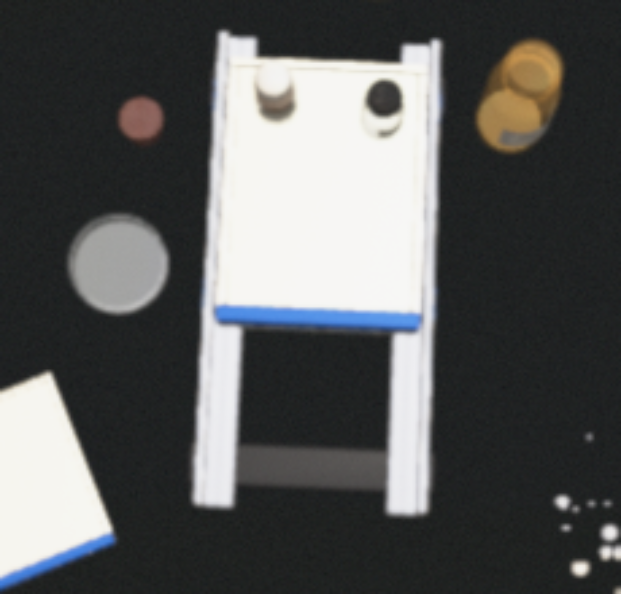

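```bash
python3 -c "
from bench import *
print(current_clock());close_job()"
```

```text
19.8083
the job is handed in; nothing more can be done
```

I pushed the white board along the rails with the shut fingertips until all its feet dropped into the notches. I then backed the hand off clear and handed the job in at 19.8 s. The board was the larger of the two look-alikes, the one on the rack at about (316, 248) in the top view. The smaller one on the worktop at (208, 308) was not touched.

The last checks, with the hand withdrawn:
- **Seating:** the slab top measured 42–43.5 mm in the top view against guide tops at 42 mm, level left to right. The lip top fell from about 62 mm to 56 mm, the expected 6 mm drop. The push stopped on the rise in force at the notch walls; the trigger was set at 5.5 N.
- **Vials and bystanders:** both vials still stand on the board. The jar, the dish and the stopper are in the same places in the pictures before and after.
- **One disagreement:** the scene camera read the slab at 48–49 mm right next to the lip, while its other slab readings were 43.5 mm. I put this down to lip pixels mixed into that patch, since the top camera reads 43.5 mm there.

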